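Pack the crown polishing caddy

TASK

Pack the caddy for polishing the crown: lay each of the three polishing wheels flat in the round well of its rank in size (largest wheel in the widest well, middle in middle, smallest in the smallest) and stand the die that wears the crown upright in the square well. Leave the rubber ring and the die without a crown where they are on the bench.

Things in the scene. Friction and masses are not known exactly. Their poses are not given: they have to be found in the camera images.
- wheel_large: flat-faced polishing wheel lying flat, solid disc, 10 mm thick, 40 mm in diameter (the largest of three), brown; origin at the centre of its underside, z up
- wheel_medium: flat-faced polishing wheel lying flat, solid disc, 10 mm thick, 32 mm in diameter (the middle one of three), dark blue; origin at the centre of its underside, z up
- wheel_small: flat-faced polishing wheel lying flat, solid disc, 10 mm thick, 27 mm in diameter (the smallest of three), pale green; origin at the centre of its underside, z up
- crowned_die: cream plaster tooth die standing upright and wearing a crown: a waisted little post 25 mm tall with a bulging tooth on top, foot 12 mm (its x) by 14 mm (its y), grip it low, by the foot (lowest 16 mm); origin at the centre of its underside, z up
- rubber_ring: look-alike: black rubber ring lying flat, 36 mm outside, 10 mm thick, with a wide open 20 mm hole through it; not a polishing wheel. Origin at the centre of its underside
- bare_die: look-alike: cream plaster die without a crown, standing upright, 20 mm tall, a thin plain stump (9 mm at the top) on a wide round plaster foot 28 mm across and 7 mm high. Origin at the centre of its underside
- well_large: grey square insert of the caddy, 66 x 66 x 8 mm, fixed, with a round hole 58 mm across (the widest), 3 mm deep, dark-floored. Origin at the centre of its underside, below the hole's centre; hole's floor 5 mm, top face 8 mm above it; x, y along its edges. The metal caddy (142 mm square, rim level with the inserts, 12 mm above the bench) holds the four inserts two by two, 67 mm apart, in any arrangement
- well_medium: grey square insert of the caddy, 66 x 66 x 8 mm, fixed, with a round hole 48 mm across (the middle one), 3 mm deep, dark-floored. Origin at the centre of its underside, below the hole's centre; hole's floor 5 mm, top face 8 mm above it; x, y along its edges. Sits in the caddy with the other inserts, in any of its four places
- well_small: grey square insert of the caddy, 66 x 66 x 8 mm, fixed, with a round hole 39 mm across (the smallest round one), 3 mm deep, dark-floored. Origin at the centre of its underside, below the hole's centre; hole's floor 5 mm, top face 8 mm above it; x, y along its edges. Sits in the caddy with the other inserts, in any of its four places
- well_die: grey square insert of the caddy, 66 x 66 x 8 mm, fixed, with a square hole 28 x 28 mm, 3 mm deep, dark-floored. Origin at the centre of its underside, below the hole's centre; hole's floor 5 mm, top face 8 mm above it; x, y along its edges. Sits in the caddy with the other inserts, in any of its four places

How it is judged:
At the end, for the whole second after the job is handed in: Each wheel lies in the well of its rank within 10 mm of its centre and the crowned die stands in the square well within 12 mm; all on the well floors (within 2.2 mm), tilted under 0.12 rad and at rest; rubber ring and bare die within 20 mm of where they began (horizontal distance between wheel_large and well_large below 0.01 m and z of wheel_large in the frame of well_large between 0.003 and 0.0072 m and angle between each of wheel_large, wheel_medium, wheel_small, crowned_die's own z axis and vertical below 0.12 rad and linear speed of each of wheel_large, wheel_medium, wheel_small, crowned_die below 0.01 m/s and horizontal distance between wheel_medium and well_medium below 0.01 m and z of wheel_medium in the frame of well_medium between 0.003 and 0.0072 m and horizontal distance between wheel_small and well_small below 0.01 m and z of wheel_small in the frame of well_small between 0.003 and 0.0072 m and horizontal distance between crowned_die and well_die below 0.012 m and z of crowned_die in the frame of well_die between 0.003 and 0.0072 m and distance of each of rubber_ring, bare_die from where it was at the start of the episode below 0.02 m); the robot touches nothing.
It fails at once if the rubber ring or the bare die is taken away or knocked about (moved over 30 mm) (distance of any of rubber_ring, bare_die from where it was at the start of the episode above 0.03 m).
It also fails if it takes over 88 s, if anything falls off the work surface, if the arm or the gripper's body presses on something with over 40 N, if the wrist force passes 120 N, or if a joint passes its speed limit or range.

ROBOT

A 7-joint arm with a two-finger parallel gripper is mounted at the origin on a cart in front of the work surface, level with it; the furniture and walls round the work are solid. World frame = base frame: x ahead of the robot, y to its left, z up, the work surface at z = 0. Lengths are in m, angles in rad, forces in N, time in s.
With the tool pointing down it reaches from about 0.4 to 0.85 m from the base axis. Payload 10.4 kg.
Tool frame: the origin (TCP) lies midway between the tips of the shut fingers; the grasp point (between the pads) lies pinch_z behind it (pinch_z is the distance from the TCP to the grasp point, in m); z points along the fingers, y is the line along which they close (so a half turn about z gives the same grasp; the last joint's range is limited). The gripper opens to 87 mm and grips with 3 to 60 N. Pads are 19 mm wide; open, the fingers measure 117 mm over their backs; the gripper's body (75 mm by 190 mm) begins 51 mm behind the grasp point.
Start: joints at [-1.168, 0.332, -0.065, 1.46, 0.022, 1.35, -0.088], TCP at [0.258, 0.569, 0.187] pointing down, gripper open.
Joint ranges: [-2.6, 2.6], [-0.5, 2.12], [-1.47, 1.34], [0.16, 2.42], [-1.27, 4.41], [0.06, 2.06], [-2.6, 2.6]. Speed limits (rad/s): [2.22, 2.22, 2.79, 2.79, 3.14, 3.14, 3.14].

INTERFACE

Orientations are given as [roll, pitch, yaw] about the fixed x, y, z axes, in that order (R = Rz(yaw) Ry(pitch) Rx(roll)).
In Python, from cell import goto, move_linear, move_j, gripper_open, close_gripper, sleep, inverse_kinematics, get_image, get_calibration, PlanningError, job_done, current_time, current_joint_pos, current_qvel, current_effort, current_tool_pos, current_orientation, current_ft_force, current_wrist_torque, current_finger_gap, current_gripper_force, pinch_z gives the robot as it stands. Calls block until the motion is done:
- goto(position, orientation): joint-space move of the TCP to a pose.
- move_linear(position, ori=None, rate=0.15, max_force=None): straight line of the TCP; ori=None keeps the orientation; rate is the mean speed in m/s. With max_force (N) it stops when the force on the tool has changed by that much, and returns True; else False.
- move_j(angles): joint-space move.
- gripper_open() and close_gripper(): open the fingers fully, or close them until they stop; the grip force is fixed at half the most.
- sleep(seconds).
- inverse_kinematics(position, orientation): joint angles nearest the present ones, or None.
- get_image(name): name is "scene" or "side" or "wrist"; returns the picture (400x640x3 uint8, blue, green, red); there is no depth.
- get_calibration(name): a dict with "intrinsics" (3x3 intrinsics, pixels), "R" (3x3) and "t" (3): a world point X has camera coordinates R X + t; the wrist camera has in their place "mount" (4x4, takes a point from camera to tool coordinates, whose origin is the TCP and whose axes are the flange's). Camera axes: x right, y down, z forward; pixel columns grow to the right and rows downward; lengths in m; the calibration is good to about 2 mm. A picture is of the moment at which its call begins: read the wrist's pose just before it. get_calibration takes no time and is no camera call.
A pose or a line that the arm cannot do raises PlanningError and nothing moves.
- job_done(): hands the job in; it is judged then, once.
Readings, each from a call of its own:
- current_time(): time.
- current_joint_pos(): joint angles.
- current_qvel(): joint speeds.
- current_effort(): joint torques, N m.
- current_tool_pos(): TCP position.
- current_orientation(): TCP orientation.
- current_ft_force(): force on the tool from outside, world axes, zero at the start.
- current_wrist_torque(): the same for the moment, N m.
- current_finger_gap(): finger opening in m.
- current_gripper_force(): force on a finger pad.
Only numpy, scipy, OpenCV 4.12 (cv2) and the standard library are available. Lean on these libraries where they do the work, as an engineer would, in place of code of your own. Each camera call takes 0.05 s, during which the arm holds its last target. There are 200 camera calls.

## Working session

There is one attempt and no reset: what is moved stays moved. The work goes in short steps, each a Python script; the robot and the scene stay as the last script left them, time stands still between calls to the robot, and variables do not carry over. Pictures are saved under pics/ and viewed, at most 14 in all, crops included, and the job is handed in when it is done.

```bash
mkdir -p pics; ls; python3 - <<'E'
from cell import *
import cv2
for n in("scene","side"):
    cv2.imwrite(f"pics/{n}0.png",get_image(n)); c=get_calibration(n); print(n,c)
print(get_calibration("wrist"),pinch_z if not callable(pinch_z) else pinch_z(),current_time(),current_tool_pos(),current_orientation())
E
```

```text
pics
scene {'intrinsics': array([[464.15381486,   0.        , 314.91186872],
       [  0.        , 464.15381486, 193.17802535],
       [  0.        ,   0.        ,   1.        ]]), 'R': array([[ 0.922345  , -0.38610715, -0.01417648],
       [-0.26003121, -0.5931963 , -0.76190677],
       [ 0.28576822,  0.70642722, -0.64753155]]), 't': array([-0.38762498,  0.19661933,  0.72289004])}
side {'intrinsics': array([[415.31282479,   0.        , 314.32682916],
       [  0.        , 415.31282479, 205.54085844],
       [  0.        ,   0.        ,   1.        ]]), 'R': array([[-0.88729642, -0.46107922, -0.01053624],
       [-0.16739565,  0.34325384, -0.92420533],
       [ 0.42974848, -0.81828036, -0.38175056]]), 't': array([0.44298444, 0.08065791, 0.73109947])}
{'intrinsics': array([[328.07897948,   0.        , 318.27493762],
       [  0.        , 328.07897948, 202.05985161],
       [  0.        ,   0.        ,   1.        ]]), 'mount': array([[ 2.52519526e-04, -9.69267558e-01, -2.46008814e-01,
         6.73863384e-02],
       [ 9.99999913e-01,  1.63234517e-04,  3.83326033e-04,
         9.09219760e-04],
       [-3.31388358e-04, -2.46008889e-01,  9.69267516e-01,
        -1.97311172e-01],
       [ 0.00000000e+00,  0.00000000e+00,  0.00000000e+00,
         1.00000000e+00]])} 0.0187 0.1 [0.25799571 0.56884542 0.18631339] [-3.14030997e+00  6.33106587e-05  2.71580029e+00]
```

View pics/scene0.png

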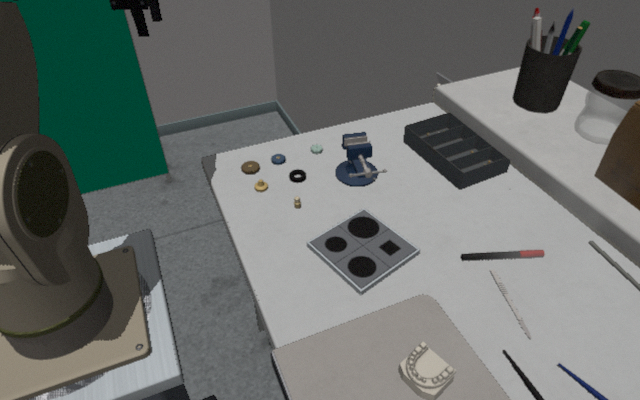

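View pics/side0.png

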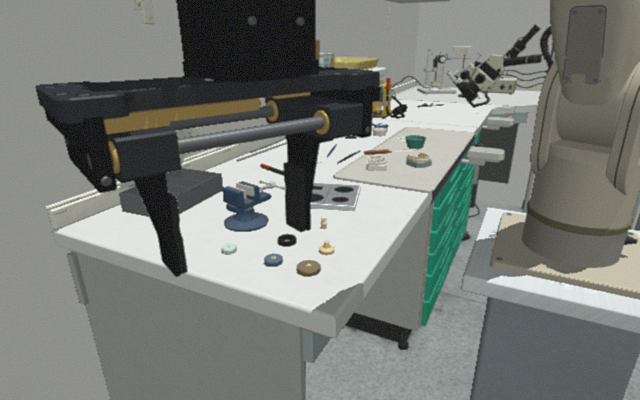

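The scene picture shows brown wheel (250,168), blue (278,159), green (316,148), ring (297,176), wide-footed die (261,186), narrow die (297,202) and the caddy around (363,250). The side picture shows the same objects. Next I'll enlarge both areas.

```bash
python3 - <<'E'
import cv2,numpy as np
s=cv2.imread("pics/scene0.png")
a=cv2.resize(s[140:215,235:335],None,fx=8,fy=8,interpolation=cv2.INTER_CUBIC);cv2.imwrite("pics/c1.png",a)
b=cv2.resize(s[205:295,300:425],None,fx=6.4,fy=6.4,interpolation=cv2.INTER_CUBIC);cv2.imwrite("pics/c2.png",b)
E
```

```text
(no output)
```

View pics/c1.png

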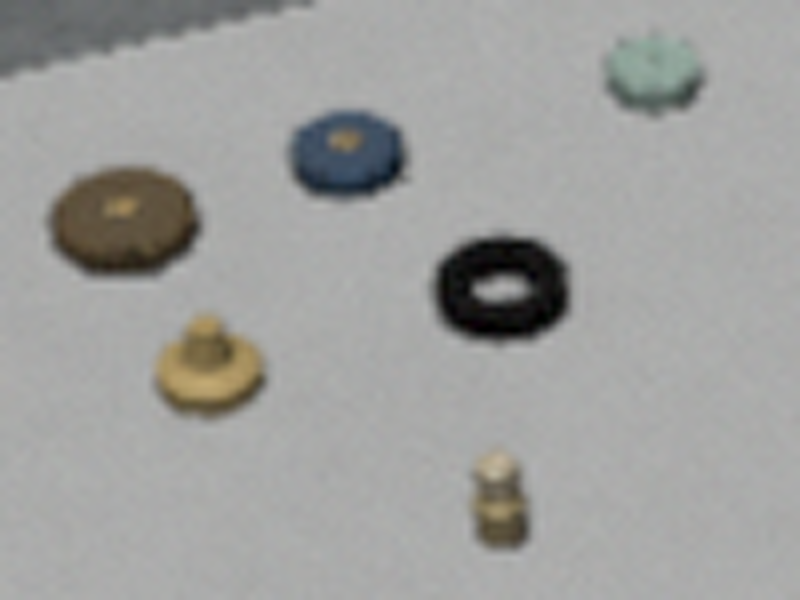

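View pics/c2.png

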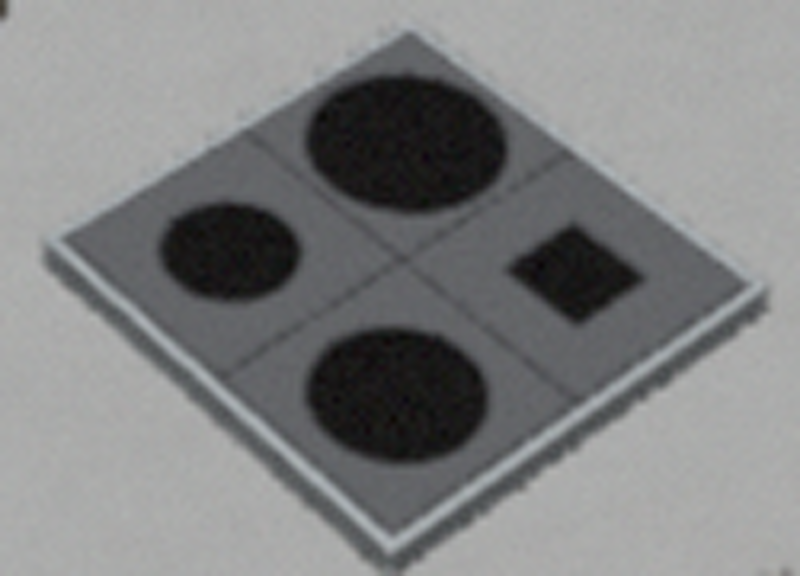

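The first crop shows hubs: brown (122,207), blue (345,140), green (655,62); ring (502,283); bare die (209,370); crowned die foot (502,525). In the second, caddy corners are (410,27), (52,243), (762,288), (392,543): large well top, small left, square right, medium bottom.

```bash
cat > h.py <<'E'
from cell import *
import cv2,numpy as np
from scipy.spatial.transform import Rotation as Ro
def ray(K,R,t,uv,z):
    d=R.T@np.linalg.solve(K,[uv[0],uv[1],1.]); o=-R.T@t
    return o+d*(z-o[2])/d[2]
def scene(uv,z,n="scene"):
    c=get_calibration(n); return ray(c["intrinsics"],c["R"],c["t"],uv,z)
def wristcam(pos,rpy):
    c=get_calibration("wrist"); T=np.eye(4);T[:3,:3]=Ro.from_euler("xyz",rpy).as_matrix();T[:3,3]=pos
    W=np.linalg.inv(T@c["mount"]); return c["intrinsics"],W[:3,:3],W[:3,3]
E
python3 - <<'E'
from h import *
f=lambda x,y,ox,oy,s:(ox+(x+.5)/s-.5,oy+(y+.5)/s-.5)
np.set_printoptions(precision=4,suppress=True)
for n,p,z in [("L",(122,207),.01),("M",(345,140),.01),("S",(655,62),.01),("ring",(502,283),.01),("bare",(209,370),.007),("die",(502,525),.004)]:
    print(n,scene(f(*p,235,140,8),z))
for n,p in [("top",(410,27)),("left",(52,243)),("bot",(392,543)),("right",(762,288)),("wL",(406,143)),("wS",(231,250)),("wM",(397,394)),("wD",(576,273)),]:
    print(n,scene(f(*p,300,205,6.4),.012))
print("vise",scene((357,172),0), "vise top",scene((357,140),.08))
for yaw in(0,1.57,2.3,-2.3,-.8,.8,3.1):
  for p in [(.33,.62,.25),(.55,.43,.25)]:
    try: print(yaw,p,inverse_kinematics(p,[np.pi,0,yaw]) )
    except Exception as e: print(yaw,e)
E
```

```text
L [0.3747 0.2555 0.01  ]
M [0.4401 0.2603 0.01  ]
S [0.5331 0.2603 0.01  ]
ring [0.4569 0.183  0.01  ]
bare [0.3761 0.1832 0.007 ]
die [0.4248 0.1003 0.004 ]
top [0.5348 0.0311 0.012 ]
left [ 0.403  -0.0084  0.012 ]
bot [ 0.4425 -0.138   0.012 ]
right [ 0.5739 -0.101   0.012 ]
wL [ 0.511  -0.0124  0.012 ]
wS [ 0.4475 -0.0306  0.012 ]
wM [ 0.4658 -0.0951  0.012 ]
wD [ 0.5304 -0.0761  0.012 ]
vise [0.5823 0.1529 0.    ] vise top [0.5806 0.1573 0.08  ]
0 (0.33, 0.62, 0.25) [-1.762   0.7205  1.1536  1.1575 -0.6488  1.6278 -2.338 ]
0 (0.55, 0.43, 0.25) [-1.0179  0.5042  0.4612  1.1509 -0.2168  1.5327 -2.17  ]
1.57 (0.33, 0.62, 0.25) [-1.2288  0.4903  0.1308  1.121  -0.0615  1.534  -1.1119]
1.57 (0.55, 0.43, 0.25) [-0.8891  0.4845  0.2524  1.1416 -0.1167  1.5289 -0.6607]
2.3 (0.33, 0.62, 0.25) [-1.1646  0.4897  0.0285  1.116  -0.0134  1.5361 -0.4098]
2.3 (0.55, 0.43, 0.25) [-0.8269  0.4803  0.154   1.137  -0.071   1.5293  0.042 ]
-2.3 (0.33, 0.62, 0.25) [-1.0173  0.5001 -0.2078  1.1047  0.0991  1.546   1.2096]
-2.3 (0.55, 0.43, 0.25) [-0.6866  0.4815 -0.0668  1.1263  0.0309  1.5347  1.6655]
-0.8 (0.33, 0.62, 0.25) [-0.5128  0.7756 -1.252   1.0677  0.7378  1.7234  2.399 ]
-0.8 (0.55, 0.43, 0.25) None
0.8 (0.33, 0.62, 0.25) [-1.2996  0.4947  0.244   1.1263 -0.115   1.5334 -1.8503]
0.8 (0.55, 0.43, 0.25) [-0.9509  0.492   0.3514  1.1461 -0.1634  1.5299 -1.4024]
3.1 (0.33, 0.62, 0.25) [-1.0968  0.4924 -0.0796  1.1108  0.0376  1.5397  0.361 ]
3.1 (0.55, 0.43, 0.25) [-0.7605  0.4791  0.0495  1.132  -0.0228  1.5311  0.8135]
```

```bash
python3 - <<'E'
from h import *
import json
o=[]
for i,p in enumerate([(.5,.18,.16),(.48,-.0,.16)]):
    goto(p,[np.pi,0,np.pi]); P=(list(map(float,current_tool_pos())),list(map(float,current_orientation()))); im=get_image("wrist"); o.append(P)
    cv2.imwrite(f"pics/w{i}.png",im); print(P,current_time())
json.dump(o,open("wp.json","w"))
E
```

```text
([0.4997233899146192, 0.18120779521294594, 0.1600108392757506], [3.1412685436090046, -3.26940269337328e-05, -3.1401872084505826]) 1.8333
([0.48017885670645, 0.0008259327470757144, 0.16014631276893349], [3.1411122428911566, 0.0003977137311215184, -3.1409710891886125]) 2.6333
```

View pics/w0.png

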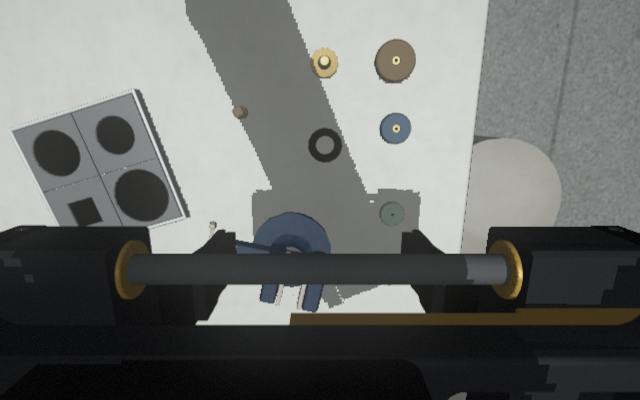

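View pics/w1.png

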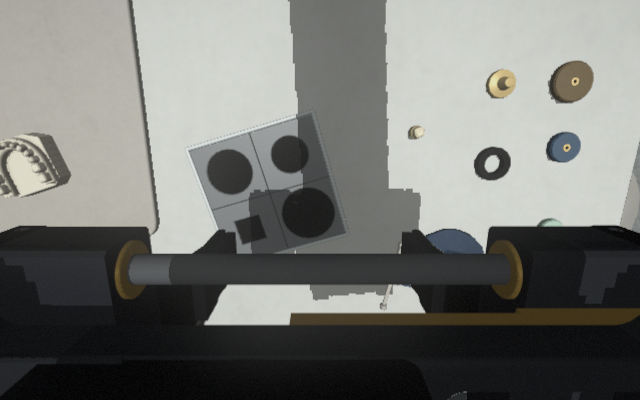

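Wrist view 0: brown hub (396,61), blue (396,128), green (392,214), die (240,112). View 1: caddy corners (187,150), (313,112), (345,233); wells M (230,172), S (290,154), L (308,212), D (250,229); die (416,132).

```bash
python3 - <<'E'
from h import *
import json
np.set_printoptions(precision=4,suppress=True)
o=json.load(open("wp.json"))
g=lambda i,uv,z:ray(*wristcam(*o[i]),uv,z)
for n,i,p,z in [("L",0,(396,61),.01),("M",0,(396.5,128),.01),("S",0,(392.5,214),.01),("ring",0,(325,145),.01),("bare",0,(324,62),.02),("die",0,(240,112),.025),("die1",1,(417,131),.022),
 ("L",1,(575,81),.01),("M",1,(566.5,147.5),.01),
 ("wM",1,(230,172),.012),("wS",1,(290,154.5),.012),("wL",1,(308,212),.012),("wD",1,(250,229),.012),("left",1,(187,150),.012),("top",1,(313,112),.012),("right",1,(345,233),.012)]:
    print(n,i,g(i,p,z))
a=cv2.imread("pics/w0.png")[92:132,215:265];b=cv2.imread("pics/w1.png")[112:152,392:442]
s=cv2.imread("pics/scene0.png")[190:215,282:313]
f=lambda x:cv2.resize(x,(390,310),interpolation=cv2.INTER_CUBIC)
cv2.imwrite("pics/c3.png",np.hstack([f(a),f(b)]))
E
```

```text
L 0 [0.3775 0.2587 0.01  ]
M 0 [0.4419 0.2631 0.01  ]
S 0 [0.5344 0.2643 0.01  ]
ring 0 [0.4594 0.1894 0.01  ]
bare 0 [0.3801 0.1877 0.02  ]
die 0 [0.4265 0.1058 0.025 ]
die1 1 [0.4251 0.1007 0.022 ]
L 1 [0.3765 0.2585 0.01  ]
M 1 [0.4423 0.2624 0.01  ]
wM 1 [ 0.4681 -0.0917  0.012 ]
wS 1 [ 0.4496 -0.0276  0.012 ]
wL 1 [ 0.5122 -0.0092  0.012 ]
wD 1 [ 0.5319 -0.0737  0.012 ]
left 1 [ 0.445 -0.135  0.012]
top 1 [ 0.4066 -0.0034  0.012 ]
right 1 [0.5365 0.0318 0.012 ]
```

View pics/c3.png

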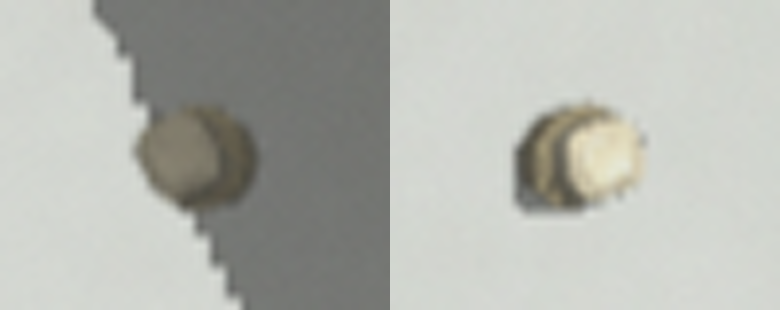

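```bash
cat >> h.py <<'E'
D=np.deg2rad
def pick(x,y,yaw,z=.0045):
    o=[np.pi,0,D(yaw)]
    goto((x,y,.09),o); r=move_linear((x,y,z),o,.12,15); close_gripper()
    print("pick",r,current_tool_pos(),current_finger_gap(),current_gripper_force(),current_time())
    move_linear((x,y,.11),o,.2); print("gap",current_finger_gap())
def place(x,y,yaw,z=.0143):
    o=[np.pi,0,D(yaw)]
    goto((x,y,.11),o); move_linear((x,y,.03),o,.2); r=move_linear((x,y,z),o,.05,8)
    print("place",r,current_tool_pos(),current_finger_gap(),current_time())
    gripper_open(); move_linear((x,y,.11),o,.2); print(current_time())
E
python3 - <<'E'
from h import *
pick(.3765,.2577,-135)
place(.5115,-.0105,151.5)
goto((.47,.104,.08),[np.pi,0,np.pi]); p=current_tool_pos(),current_orientation(); im=get_image("wrist"); cv2.imwrite("pics/w2.png",im)
print(p,current_time())
E
```

```text
pick False [0.37651732 0.25769458 0.00450779] 0.0006265045993604601 0.0 6.125
gap 0.0004845008321029529
place False [ 0.51141123 -0.01056359  0.01424103] 0.000542717046644253 8.9667
11.1083
(array([0.46886708, 0.10406891, 0.07856707]), array([-3.14045123e+00, -2.34492370e-03, -3.14060744e+00])) 11.725
```

View pics/w2.png

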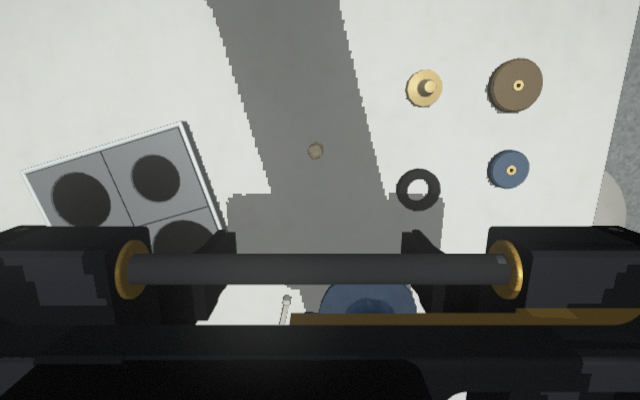

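The brown wheel was not gripped. It is still on the bench, hub at (518,85); blue hub is (512,170), die (316,151). I need to check whether the wheel moved.

```bash
python3 - <<'E'
from h import *
np.set_printoptions(precision=4,suppress=True)
K=wristcam([0.46886708, 0.10406891, 0.07856707],[-3.14045123e+00, -2.34492370e-03, -3.14060744e+00])
for n,p,z in [("L",(518.5,85.5),.01),("M",(512,170),.01),("ring",(418.5,189),.01),("bare",(428,87),.02),("die",(316,150.5),.025)]: print(n,ray(*K,p,z))
o=[np.pi,0,D(-135)]
goto((.3765,.2577,.09),o); move_linear((.3765,.2577,.0045),o,.15,15)
cv2.imwrite("pics/w3.png",get_image("wrist"));s=get_image("side"); cv2.imwrite("pics/s3.png",cv2.resize(s[170:320,220:420],None,fx=4,fy=4,interpolation=cv2.INTER_CUBIC))
print(current_time(),current_joint_pos())
E
```

```text
L [0.3768 0.2586 0.01  ]
M [0.4421 0.2631 0.01  ]
ring [0.458  0.1881 0.01  ]
bare [0.3789 0.1861 0.02  ]
die [0.4251 0.1034 0.025 ]
13.2917 [-0.7481  0.162   0.0515  2.0893 -0.0107  0.8887  1.6649]
```

View pics/s3.png

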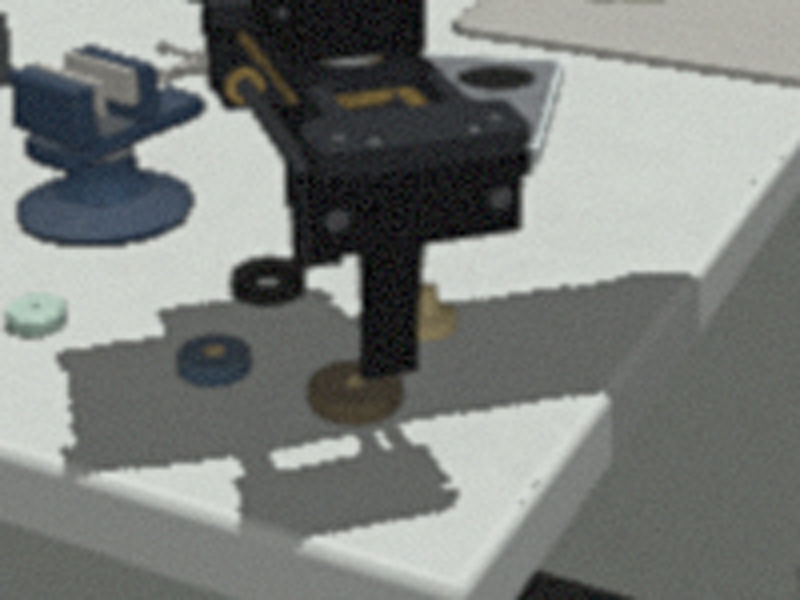

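The side view shows the near finger's tip at about (390,373), hanging above the wheel's rim level rather than beside it. I'll work out its height.

```bash
python3 - <<'E'
from h import *
np.set_printoptions(precision=4,suppress=True)
c=get_calibration("side"); print("cam",-c["R"].T@c["t"])
def pr(X):
    q=c["intrinsics"]@(c["R"]@np.array(X)+c["t"]); q=q[:2]/q[2]; return ((q-[220,170])*4)
for d in (.0435,.051,.058,-.0435,-.051,-.058):
  for z in (.0045,.02,.03): print(d,z,pr([.3765-.7071*d,.2577+.7071*d,z]))
print(pr([.3765,.2577,.01]),pr([.3765,.2577,.0045]))
print(current_finger_gap(),current_tool_pos(),current_orientation(),current_ft_force())
E
```

```text
cam [0.0924 0.7748 0.3583]
0.0435 0.0045 [385.4845 446.6023]
0.0435 0.02 [385.1341 412.0172]
0.0435 0.03 [384.9044 389.3606]
0.051 0.0045 [391.4803 456.8553]
0.051 0.02 [391.1825 422.0029]
0.051 0.03 [390.9873 399.1676]
0.058 0.0045 [397.1901 466.6194]
0.058 0.02 [396.9435 431.5143]
0.058 0.03 [396.782  408.5099]
-0.0435 0.0045 [324.0045 341.4677]
-0.0435 0.02 [323.1814 309.7351]
-0.0435 0.03 [322.643  288.9814]
-0.051 0.0045 [319.3139 333.4465]
-0.051 0.02 [318.4597 301.9399]
-0.051 0.03 [317.9012 281.3365]
-0.058 0.0045 [315.0125 326.0909]
-0.058 0.02 [314.1306 294.7926]
-0.058 0.03 [313.5539 274.3277]
[352.7928 379.3884] [353.0099 391.0688]
0.086851662298067 [0.3774 0.2581 0.0055] [-3.1414  0.0018 -2.3569] [ 0.862  -0.3211 -0.6037]
```

View pics/w3.png

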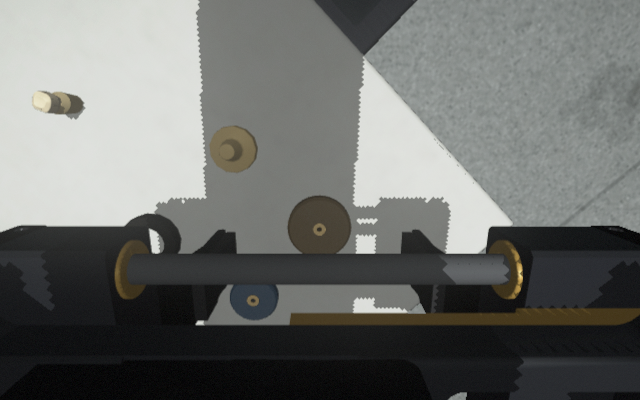

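The wrist image puts the inner fingertip edges at u=236 and 401, so the fingers end about 35 mm short of the nominal TCP. The side view agrees. I'll find the true offset with a slow, force-guarded touch on the bench, then grip.

```bash
python3 - <<'E'
from h import *
o=[np.pi,0,D(-135)]
move_linear((.3768,.2582,-.02),o,.1,6)
r=move_linear((.3768,.2582,-.05),o,.02,5); z=current_tool_pos()[2]
print(r,z,current_ft_force(),current_time())
E
```

```text
True -0.03509291734585884 [-2.05777042 -1.77289625  8.95247684] 14.5333
```

The bench reads at TCP z = -0.035, so I'll shift every height by -35 mm.

```bash
sed -i 's/z=.0045)/z=-.0305)/; s/z=.0143)/z=-.0207)/; s/,\.11),/,.065),/g; s/y,\.09),/y,.04),/; s/,\.03),o,.2/,-.005),o,.2/' h.py
python3 - <<'E'
from h import *
o=[np.pi,0,D(-135)]
move_linear((.3768,.2582,-.0305),o,.05); close_gripper(); print(current_finger_gap(),current_gripper_force())
move_linear((.3768,.2582,.065),o,.2); print(current_finger_gap())
if current_finger_gap()>.03:
    place(.5115,-.0105,151.5)
    cv2.imwrite("pics/s4.png",cv2.resize(get_image("scene")[140:300,230:430],None,fx=4,fy=4,interpolation=cv2.INTER_CUBIC))
E
```

```text
0.038072467455507374 29.999957978725433
0.03828819467770637
place False [ 0.5114196  -0.01056848 -0.02073462] 0.03845679617021583 18.4
20.0167
```

View pics/s4.png

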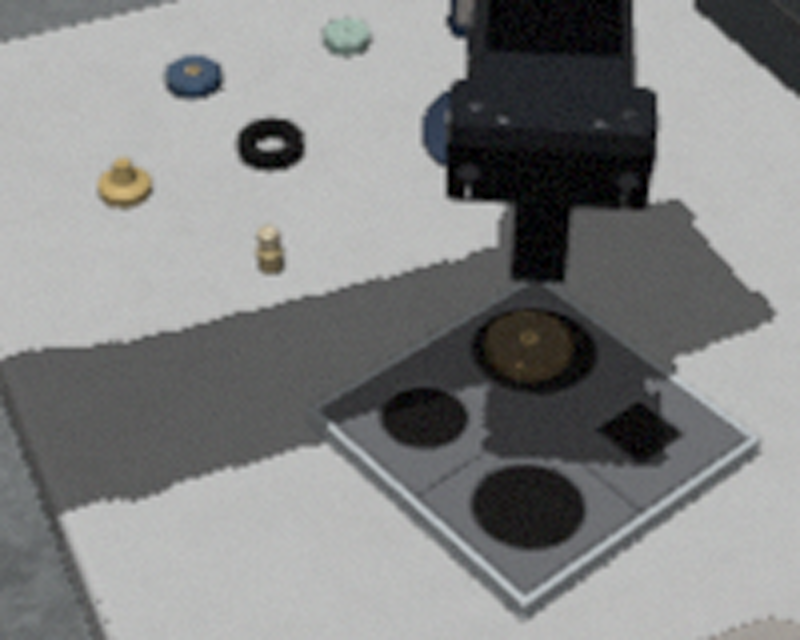

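The brown wheel lies in the large well, at about (530,343) against the well centre (534,350), and the rest is undisturbed. Next are the blue and green wheels, then a close look at the die.

```bash
python3 - <<'E'
from h import *
pick(.4415,.2627,135)
if current_finger_gap()<.02: raise SystemExit
place(.4675,-.0927,151.5)
pick(.534,.2635,135)
if current_finger_gap()<.02: raise SystemExit
place(.449,-.0287,151.5)
goto((.50,.104,.0),[np.pi,0,np.pi]); p=current_tool_pos(),current_orientation(); im=get_image("wrist"); print(p,current_time())
a=cv2.resize(im[100:220,270:370],(480,576),interpolation=cv2.INTER_CUBIC)
s=cv2.resize(get_image("side")[205:240,305:340],(310,576),interpolation=cv2.INTER_CUBIC)
cv2.imwrite("pics/w5.png",np.hstack([a,s]))
E
```

```text
pick False [ 0.44146995  0.26265464 -0.03053575] 0.030030778878620476 29.999926686286926 22.8667
gap 0.03017307423693348
place False [ 0.46739636 -0.09275603 -0.02073322] 0.029976155193048627 25.8
27.525
pick False [ 0.53401046  0.26351155 -0.03050891] 0.02522382285860859 29.99997764825821 30.6667
gap 0.025175144933918564
place False [ 0.44887361 -0.02877515 -0.0207624 ] 0.024974788873503524 33.425
35.2083
(array([ 0.49907461,  0.10314289, -0.0011961 ]), array([-3.13985817e+00, -2.27130919e-03,  3.14079056e+00])) 35.9333
```

View pics/w5.png

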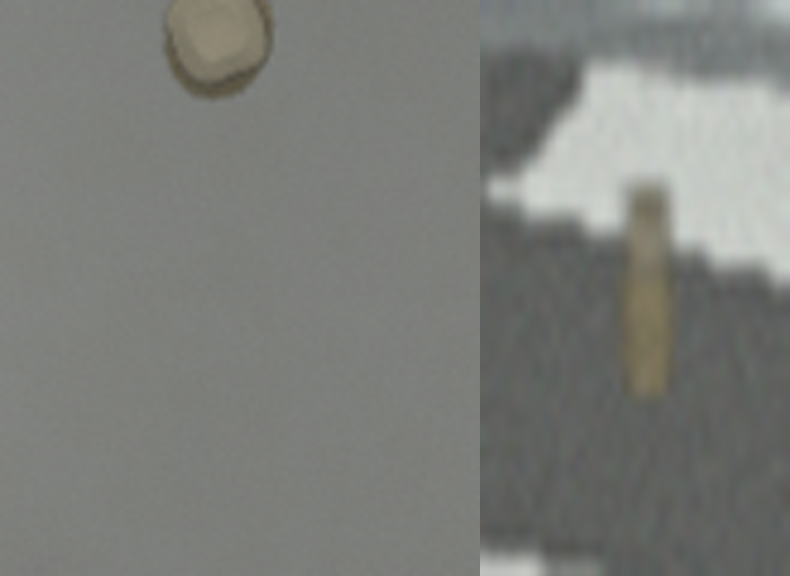

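The close-up shows the die crown at image pixel (315,107), a rounded square with edges turned about 27°. I'll grip it along that direction.

```bash
python3 - <<'E'
from h import *
pick(.425,.1032,117,-.031)
if current_finger_gap()<.006: raise SystemExit
place(.5312,-.0747,151.5,-.0215)
goto((.46,.09,.1),[np.pi,0,np.pi])
p=current_tool_pos(),current_orientation(); im=get_image("wrist"); print(p,current_time())
s=get_image("scene")
cv2.imwrite("pics/f.png",np.vstack([cv2.resize(s[150:290,230:430],(514,360),interpolation=cv2.INTER_CUBIC),cv2.resize(im[:230],(514,185))]))
E
```

```text
pick False [ 0.42500366  0.10320425 -0.03099552] 0.010208574765158988 29.99986720009474 39.075
gap 0.01106992675284629
place False [ 0.53108813 -0.07478316 -0.02154111] 0.01037424407047159 41.7833
43.7583
(array([0.45988958, 0.08930948, 0.09943003]), array([-3.14093763e+00, -6.80757092e-04,  3.14028518e+00])) 44.5667
```

View pics/f.png

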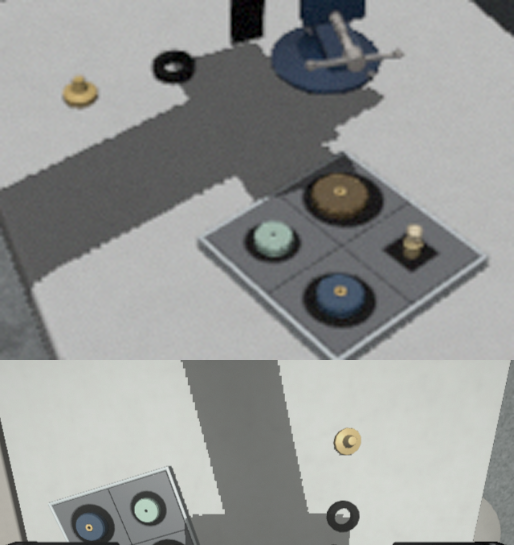

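All three wheels lie centred in their wells, the die with the crown stands upright in the square well, and the ring and bare die have not moved. I'm handing in the job.

```bash
python3 -c "
from cell import *
print(job_done())"
```

```text
the job is handed in; nothing more can be done
None
```

I packed the caddy and handed in the job at about 45 s of the 88 s allowed: the final pictures show all three wheels flat in the wells of their rank, the crowned die upright in the square well, and the rubber ring and bare die not visibly moved, but the hand-in returned no verdict.

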